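# Load the pocket die into the bench press

## Robot

A 6-joint arm with a two-finger parallel gripper is mounted at the origin on the work surface. World frame = base frame: x ahead of the robot, y to its left, z up, the work surface at z = 0. Lengths are in m, angles in degrees, forces in N, time in s.
With the tool pointing down it reaches from about 0.325 to 1 m from the base axis. Payload 5.1 kg.
Tool frame: the origin (TCP) lies midway between the tips of the shut fingers; the grasp point (between the pads) lies 19 mm behind it (r.tcp_to_grasp is the distance from the TCP to the grasp point, in m); z points along the fingers, y is the line along which they close (so a half turn about z gives the same grasp; the last joint's range is limited). The gripper opens to 85 mm and grips with 20 to 120 N. Pads are 22 mm wide; open, the fingers measure 114 mm over their backs; the gripper's body (76 mm by 85 mm) begins 54 mm behind the grasp point. The pads swing forward as they close: fully open they stand 13 mm farther back than shut.
Start: joints at [61.673, 7.093, 94.555, -0, 78.352, -4.733], TCP at [0.26, 0.596, 0.231] pointing down, gripper open.
Joint ranges: [-149.61, 149.61], [-58.7, 133.49], [1.44, 155.28], [-77.14, 257.14], [18.33, 153.61], [-166.67, 166.67]. Speed limits (degrees/s): [147.25, 147.25, 180, 180, 180, 180].

## Interface

Orientations are given as [roll, pitch, yaw] about the fixed x, y, z axes, in that order (R = Rz(yaw) Ry(pitch) Rx(roll)).
In Python, from plant import r gives the robot as it stands.
- The arm moves only by the tool play_rows, never from a script. Its argument "moves" is a list of rows, each a list of 5 numbers: the shift along the tool's x, y, z in units of 40 mm (1.0 is 40 mm), then the turn about the tool's z in units of 6 degrees (1.0 is 6 degrees), then the closure, from 0 (fully open) to 1 (shut). A call has exactly 5 rows; each row shifts and turns the commanded pose from where the row before left it, along the tool's axes as they then stand; what a row does not reach is not made up. A row lasts 1/12 s, in which the tool goes at most 41.7 mm and 7.16 degrees, less where a joint would pass 70% of its speed; a pose out of reach is approached as far as the arm can. A call is refused whole if a number of a shift passes 1 or a number of a turn 1, either way. A call with a gripper value outside its range is refused whole. The fingers move at their own pace and stop on an object; the grip force is fixed at half the most. Time passes only in rows, so rows that do not move let the fingers close, or fill a call up. It gives the time, the measured TCP pose, the force, the opening and the grip force at its end, in the units of the state.
- r.read_state(): the state, without advancing time (a new reading comes with each control period).
- r.get_image(name): name is "scene" or "side" or "wrist"; returns the picture (384x512x3 uint8, red, green, blue); there is no depth.
- r.camera_info(name): a dict with "camera_matrix" (3x3 intrinsics, pixels), "k1" (the pictures are not rectified: a ray, as slopes to the right and down, at radius r is drawn at 1 + k1 r^2 times it, then the intrinsics apply), "R" (3x3) and "t" (3): a world point X has camera coordinates R X + t. Camera axes: x right, y down, z forward; pixel columns grow to the right and rows downward; lengths in m; the calibration is good to about 2 mm. A picture is of the moment at which its call begins: read the wrist's pose just before it. camera_info takes no time and is no camera call; for the wrist camera it gives the pose at the moment of the call.
- r.hand_in(): hands the job in; it is judged then, once.
The state is a dict: "clock": time; "joints": joint angles; "qd": joint speeds; "joint_efforts": joint torques, N m; "position": TCP position; "orientation": TCP orientation; "force": force on the tool from outside, world axes, zero at the start; "wrist_torque": the same for the moment, N m; "opening": finger opening in m; "gripper_force": force on a finger pad.
Only numpy, scipy, OpenCV 4.12 (cv2) and the standard library are available. Lean on these libraries where they do the work, as an engineer would, in place of code of your own. Each camera call takes 0.05 s, during which the arm holds its last target. There are 200 camera calls.

## Task

Load the press with the die board that carries the rectangular cutting frame: set it on the press bed between the guide rails and slide it in under the press head, pull handle towards you, until it lies flat and fully home against the back stop. Leave the board with the round cutter where it is.

Things in the scene. Friction and masses are not known exactly. Their poses are not given: they have to be found in the camera images.
- pocket_die: Die board to load: loose plywood board 110 (x) x 84 (y) x 12 mm, about 0.28 kg, flat on the table. Thin steel rectangular frame 84 x 63 mm on it, top 34 mm above the underside. Origin: centre of the board's underside, z up. At the -x end an upright black pull handle: 14 mm thick (y), 46 mm tall from the underside, from x = -55 to -107 mm. The +x end goes into the press first.
- pocket_die_handle (a point): Grip point of that board's black pull handle: at x = -87, y = 0, z = 34 mm in the board's frame (12 mm below the handle's top). Axes as the board's. Pinch it across y, from above. When the board is fully home its origin is at x = 0, y = 0, z = 10 mm in the press's frame, axes parallel, and the handle stays in front of the head.
- press: Fixed bench press. Origin: on the table under the head's centre; +x leads away from the robot into the press. Bed: top z = 10, x -155 to 80, y +-90 mm. Head: x +-25, y +-92, z 73 to 150 mm, lever above to 210; 28 mm pillars at x = 0, y = +-75. Guide rails: x -70 to 55, inner faces y = +-52 mm; back stop: face at x = 55 mm; both rise to z = 22 mm.
- round_die: The other die board, to be left alone: the same plywood board, size and handle (origin and axes as for the first), but with a round steel cutting ring 60 mm across on top.
Things that resemble listed ones, but are neither listed nor needed, are in the scene too. What is shaped like the pocket_die but orange or red is not meant.

How it is judged:
By the outcome, as a careful person would: the job done as asked, in the order asked, and still so for the second after the job is handed in, with the robot touching nothing.
It also fails if it takes over 38 s, if anything falls off the work surface, if the arm or the gripper's body presses on something with over 40 N, if the wrist force passes 120 N, or if a joint passes its speed limit or range.

## Working session

There is one attempt and no reset: what is moved stays moved. The work goes in short steps, Python scripts to look and compute and a tool call to move; the robot and the scene stay as the last step left them, time stands still between calls to the robot, and variables do not carry over. Pictures are saved under pics/ and viewed, at most 10 in all, crops included, and the job is handed in when it is done.

Besides the shell and the picture viewer there is one more tool, called after "Call:" by a JSON object that holds its "api" and its "payload", one argument or row to a line. play_rows: Moves the arm, as the interface text tells. Its arguments: {"type":"object","properties":{"moves":{"type":"array"}},"required":["moves"]}

```bash
mkdir -p pics; ls; cat > h.py <<'E'
import numpy as np,cv2
from plant import r
def ray(ci,u,v):
    K=np.array(ci["camera_matrix"]);k=ci["k1"];x=(u-K[0,2])/K[0,0];y=(v-K[1,2])/K[1,1]
    a,b=x,y
    for _ in range(30):
        s=1+k*(a*a+b*b);a,b=x/s,y/s
    R=np.array(ci["R"]);t=np.array(ci["t"])
    return -R.T@t,R.T@np.array([a,b,1.])
def onz(ci,u,v,z):
    o,d=ray(ci,u,v);return o+d*(z-o[2])/d[2]
def proj(ci,X):
    K=np.array(ci["camera_matrix"]);c=np.array(ci["R"])@np.array(X)+np.array(ci["t"])
    a,b=c[0]/c[2],c[1]/c[2];s=1+ci["k1"]*(a*a+b*b)
    return K[0,0]*a*s+K[0,2],K[1,1]*b*s+K[1,2]
def snap(n,f):
    ci=r.camera_info(n);im=r.get_image(n)[:,:,::-1].copy();cv2.imwrite("pics/"+f+".png",im);return ci,im
E
python3 - <<'E'
from h import *
a=snap("scene","s0");b=snap("side","d0")
cv2.imwrite("pics/s0b.png",cv2.resize(a[1],(800,600)));cv2.imwrite("pics/d0b.png",cv2.resize(b[1],(800,600)))
print(r.read_state())
for c in(a[0],b[0]):print(c)
E
```

```text
pics
{'clock': 0.1, 'joints': array([ 6.16727003e+01,  7.13054237e+00,  9.46263474e+01,  2.25682290e-04,
        7.83519643e+01, -4.73255995e+00]), 'qd': array([-0.00896481, -0.04888214, -0.16821141, -0.07456916,  0.26462422,
        0.14189338]), 'joint_efforts': array([ 5.30997931e-04, -4.24932754e+01, -3.66652322e+01,  1.29233968e-05,
        3.90744550e-03,  1.71540836e-05]), 'position': array([0.25993393, 0.59516058, 0.23016617]), 'orientation': array([-1.79891535e+02, -9.20117484e-03,  1.56405206e+02]), 'force': array([ 0.32840169, -0.71795035,  0.23754539]), 'wrist_torque': array([-0.00876647, -0.00398326,  0.04185725]), 'gripper_force': 0.0, 'opening': 0.08561259914035742}
{'camera_matrix': array([[382.18111355,   0.        , 255.10335719],
       [  0.        , 382.18111355, 189.74194404],
       [  0.        ,   0.        ,   1.        ]]), 'k1': 0.02513926340639181, 'R': array([[ 0.87901394,  0.47643194, -0.01863048],
       [ 0.30403175, -0.59018001, -0.7478317 ],
       [-0.36728624,  0.65169024, -0.66362689]]), 't': array([-0.48451856,  0.03829482,  1.1442934 ])}
{'camera_matrix': array([[492.44759428,   0.        , 248.05539924],
       [  0.        , 492.44759428, 190.35396287],
       [  0.        ,   0.        ,   1.        ]]), 'k1': -0.004088940896463551, 'R': array([[ 0.99582556, -0.09067219,  0.01048821],
       [-0.04392304, -0.5767515 , -0.815738  ],
       [ 0.08001384,  0.81187208, -0.57832648]]), 't': array([-0.43053116,  0.20999352,  1.52362909])}
```

View pics/s0b.png

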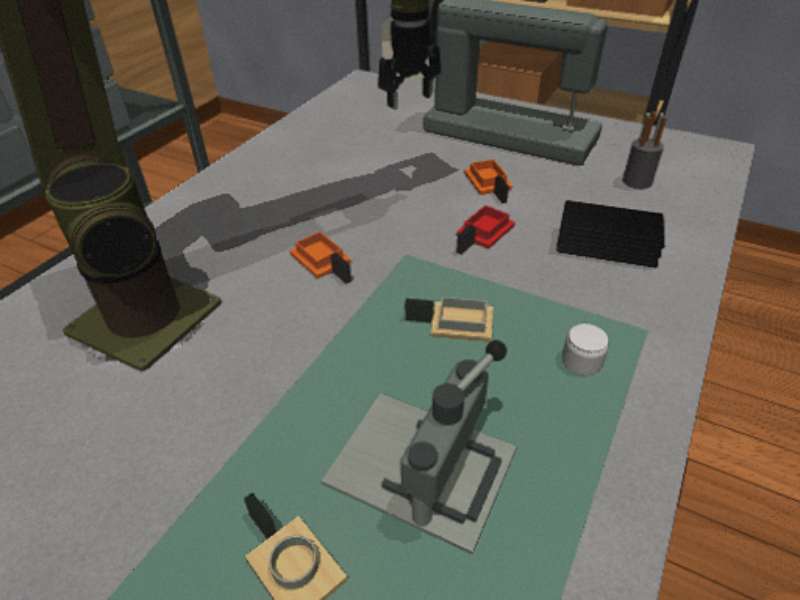

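View pics/d0b.png

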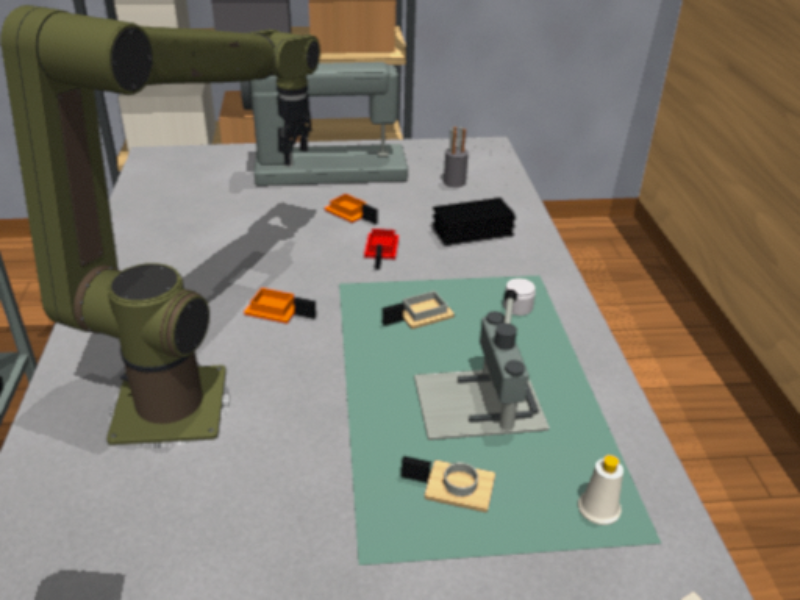

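Scene (800×600 px): the rectangular-frame plywood board is at (462,318), the round one at (295,560). Lookalikes are orange at (320,255) and (487,177), and red at (487,228). The plywood board with the rectangular frame fits the description. The press bed is centred near (420,470). Next, a close crop to check that choice.

```bash
python3 - <<'E'
from h import *
s=cv2.imread("pics/s0.png");d=cv2.imread("pics/d0.png")
f=lambda im,x,y,w,h,k:cv2.resize(im[y:y+h,x:x+w],None,fx=k,fy=k,interpolation=cv2.INTER_CUBIC)
A=f(s,205,180,130,180,3);B=f(d,240,170,130,120,3)
o=np.zeros((540,780,3),np.uint8);o[:A.shape[0],:390]=A;o[:360,390:]=B;cv2.imwrite("pics/c1.png",o)
cs,cd=r.camera_info("scene"),r.camera_info("side")
for n,im,ci,roi in(("scene",s,cs,(260,180,330,222)),("side",d,cd,(240,180,300,212))):
    hsv=cv2.cvtColor(im,cv2.COLOR_BGR2HSV)
    m=cv2.inRange(hsv,(10,50,90),(28,255,255));mm=np.zeros_like(m);x0,y0,x1,y1=roi;mm[y0:y1,x0:x1]=m[y0:y1,x0:x1]
    p=cv2.findNonZero(mm);h=cv2.convexHull(p);print(n,"ply",len(p),cv2.minAreaRect(p))
    ap=cv2.approxPolyDP(h,4,True)[:,0];
    for u,v in ap:print((u,v),onz(ci,u,v,.012).round(4))
    k=cv2.inRange(im,(0,0,0),(45,45,45));mm[:]=0;mm[y0:y1,x0-20:x1]=k[y0:y1,x0-20:x1]
    q=cv2.findNonZero(mm)[:,0];print("dark",q.min(0),q.max(0),q.mean(0))
E
```

```text
scene ply 608 ((295.4532165527344, 205.363525390625), (38.99555587768555, 22.090646743774414), 5.042450904846191)
(np.int32(315), np.int32(196)) [0.5807 0.3175 0.012 ]
(np.int32(313), np.int32(218)) [0.6095 0.2306 0.012 ]
(np.int32(276), np.int32(214)) [0.5115 0.1974 0.012 ]
(np.int32(279), np.int32(193)) [0.4806 0.2807 0.012 ]
dark [260 192] [322 221] [273.67611336 200.951417  ]
side ply 301 ((273.0882873535156, 199.3529510498047), (15.279744148254395, 31.044557571411133), 75.96376037597656)
(np.int32(289), np.int32(202)) [0.5993 0.2297 0.012 ]
(np.int32(263), np.int32(209)) [0.5024 0.1962 0.012 ]
(np.int32(258), np.int32(199)) [0.4913 0.256  0.012 ]
(np.int32(278), np.int32(191)) [0.5697 0.2996 0.012 ]
dark [245 195] [258 207] [251.15079365 200.81746032]
```

View pics/c1.png

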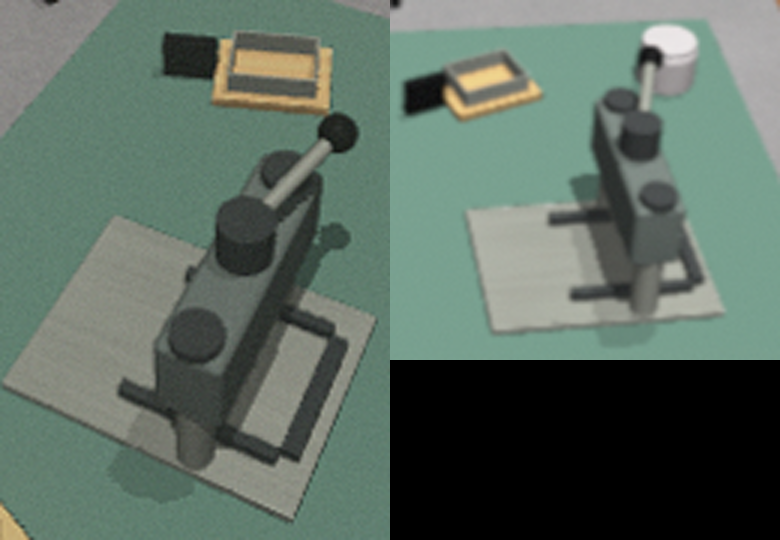

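```bash
python3 - <<'E'
from h import *
cs,cd=r.camera_info("scene"),r.camera_info("side")
L=np.array([[-.155,.09],[-.155,-.09],[.08,-.09],[.08,.09]])
def fit(L,W):
    a,b=L.mean(0),W.mean(0);U,S,V=np.linalg.svd((L-a).T@(W-b));R=V.T@np.diag([1,np.linalg.det(V.T@U.T)])@U.T
    t=b-R@a;print(t.round(4),np.degrees(np.arctan2(R[1,0],R[0,0])).round(2),((L@R.T+t-W)*1e3).round(1).tolist())
fit(L,np.array([onz(cs,*p,.01)[:2] for p in((243.3,251.7),(206,307.7),(302.3,353.3),(330.7,286))]))
fit(L[:3],np.array([onz(cd,*p,.01)[:2] for p in((265.7,240),(274.7,280.7),(351.3,274.3))]))
# handle top z=.046, pixels: scene top edge mid of handle
c=r.camera_info("wrist");print(c)
E
```

```text
[ 0.6523 -0.0465] 1.49 [[-1.0, 0.9], [-1.5, -1.0], [1.5, -0.5], [1.1, 0.7]]
[ 0.6484 -0.0511] 1.39 [[-1.2, -0.1], [-1.5, 1.0], [2.7, -0.9]]
{'camera_matrix': array([[304.55330731,   0.        , 257.79027023],
       [  0.        , 304.55330731, 193.90892318],
       [  0.        ,   0.        ,   1.        ]]), 'k1': -0.055560728269969446, 'R': array([[ 0.40065909,  0.9162228 , -0.00284184],
       [ 0.86616958, -0.37775627,  0.32718566],
       [ 0.29870144, -0.13355142, -0.9449558 ]]), 't': array([-0.64835506, -0.04175408,  0.38185451])}
```

Call:
{"api": "play_rows", "payload": {
  "moves": [
    [-0.83,-0.64,0,0,0],
    [-0.83,-0.64,0,0,0],
    [-0.83,-0.64,0,0,0],
    [-0.83,-0.64,0,0,0],
    [-0.83,-0.64,0,0,0]
  ]
}}

```text
clock: 0.52
position: [0.3606, 0.4112, 0.2307]
orientation: [-180.0, -0.0, 156.5]
force: [0.4, 0.9, -0.4]
opening: 0.0853
gripper_force: 0.0
```

Call:
{"api": "play_rows", "payload": {
  "moves": [
    [-0.83,-0.64,0,0,0],
    [-0.83,-0.64,0,0,0],
    [-0.83,-0.64,0,0,0],
    [-0.83,-0.64,0,0,0],
    [-0.83,-0.64,0,0,0]
  ]
}}

```text
clock: 0.93
position: [0.461, 0.2284, 0.231]
orientation: [-180.0, -0.0, 156.4]
force: [0.6, 0.6, 1.5]
opening: 0.0853
gripper_force: 0.0
```

Call:
{"api": "play_rows", "payload": {
  "moves": [
    [0,0,0,-1,0],
    [0,0,0,-1,0],
    [0,0,0,-1,0],
    [0,0,0,-1,0],
    [0,0,0,-1,0]
  ]
}}

```text
clock: 1.35
position: [0.4605, 0.23, 0.2307]
orientation: [-180.0, -0.1, -173.3]
force: [1.0, 0.1, 0.3]
opening: 0.0856
gripper_force: 0.0
```

Call:
{"api": "play_rows", "payload": {
  "moves": [
    [0,0,0,-1,0],
    [0,0,0,-1,0],
    [0,0,0,0,0],
    [0,0,0,0,0],
    [0,0,0,0,0]
  ]
}}

```text
clock: 1.77
position: [0.4605, 0.2304, 0.231]
orientation: [180.0, -0.0, -161.7]
force: [0.5, 0.3, 0.7]
opening: 0.085
gripper_force: 0.0
```

```bash
python3 - <<'E'
from h import *
s=r.read_state();print(s["position"],s["orientation"],s["joints"])
ci,im=snap("wrist","w1")
np.savez("pics/w1.npz",**ci)
E
```

```text
[0.46053861 0.23036596 0.23100588] [ 1.79999073e+02 -3.15069879e-02 -1.61716352e+02] [ 2.05987709e+01 -1.02590775e+01  1.11573455e+02  2.24250031e-03
  7.87170664e+01 -8.76853159e+01]
```

View pics/w1.png

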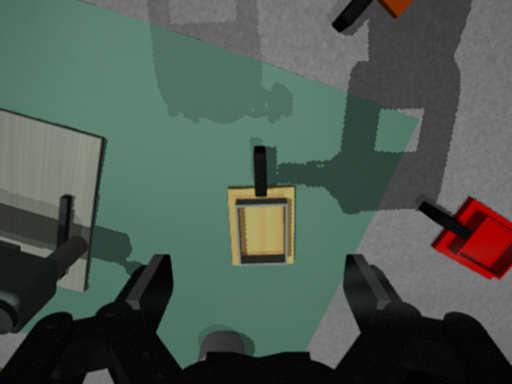

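The wrist view shows the rectangular-frame board at (230–295,185–265) with its handle at (260,146–196), so the choice is confirmed. I'll measure it from here.

```bash
python3 - <<'E'
from h import *
ci=dict(np.load("pics/w1.npz"));im=cv2.imread("pics/w1.png");hsv=cv2.cvtColor(im,cv2.COLOR_BGR2HSV)
m=cv2.inRange(hsv,(12,60,90),(30,255,255));m[:175]=0;m[275:]=0;m[:,:215]=0;m[:,310:]=0
h=cv2.convexHull(cv2.findNonZero(m));
P=np.float32([onz(ci,*p,.012)[:2]*1000 for p in h[:,0]])
print(cv2.minAreaRect(P),cv2.boxPoints(cv2.minAreaRect(P)).round(0).tolist())
k=cv2.inRange(im,(0,0,0),(40,40,40));k[:140]=0;k[200:]=0;k[:,:245]=0;k[:,275:]=0
q=cv2.convexHull(cv2.findNonZero(k));Q=np.float32([onz(ci,*p,.046)[:2]*1000 for p in q[:,0]]);print(cv2.minAreaRect(Q),len(cv2.findNonZero(k)))
yy,xx=np.nonzero(k)
for y in (150,160,170,180,190):
    z=xx[yy==y];print(y,z.min(),z.max(),onz(ci,z.mean(),y,.046).round(4))
E
```

```text
((540.2072143554688, 262.09393310546875), (109.05780029296875, 84.26615142822266), 20.140457153320312) [[475.0, 283.0], [504.0, 204.0], [606.0, 241.0], [577.0, 320.0]]
((460.79840087890625, 233.4730224609375), (56.50638198852539, 13.61330795288086), 20.6859130859375) 577
150 254 265 [0.4386 0.2251 0.046 ]
160 254 265 [0.4492 0.2286 0.046 ]
170 255 265 [0.4597 0.2327 0.046 ]
180 255 266 [0.4705 0.2368 0.046 ]
190 256 265 [0.4817 0.2406 0.046 ]
```

Call:
{"api": "play_rows", "payload": {
  "moves": [
    [0.03,0.06,0.8,0,0],
    [0,0,0.8,-0.32,0],
    [0,0,0.8,0,0],
    [0,0,0.8,0,0],
    [0,0,0.7,0,0]
  ]
}}

```text
clock: 2.23
position: [0.4581, 0.2321, 0.0733]
orientation: [-180.0, -0.1, -159.7]
force: [-0.3, 0.8, -0.0]
opening: 0.0854
gripper_force: 0.0
```

Call:
{"api": "play_rows", "payload": {
  "moves": [
    [0,0,0.5,0,0],
    [0,0,0.4,0,0],
    [0,0,0.3,0,0],
    [0,0,0.27,0,0],
    [0,0,0,0,0]
  ]
}}

```text
clock: 2.65
position: [0.4575, 0.2318, 0.0145]
orientation: [-180.0, -0.2, -159.7]
force: [0.1, -0.4, -0.0]
opening: 0.0855
gripper_force: 0.0
```

Call:
{"api": "play_rows", "payload": {
  "moves": [
    [0,0,0,0,1],
    [0,0,0,0,1],
    [0,0,0,0,1],
    [0,0,0,0,1],
    [0,0,0,0,1]
  ]
}}

```text
clock: 3.07
position: [0.4594, 0.2326, 0.0174]
orientation: [180.0, 0.1, -159.7]
force: [-0.1, 0.7, 0.4]
opening: 0.0256
gripper_force: 0.0
```

Call:
{"api": "play_rows", "payload": {
  "moves": [
    [0,0,0,0,1],
    [0,0,0,0,1],
    [0,0,0,0,1],
    [0,0,0,0,1],
    [0,0,0,0,1]
  ]
}}

```text
clock: 3.48
position: [0.4594, 0.2325, 0.0173]
orientation: [-180.0, 0.1, -159.7]
force: [-1.0, -1.3, 6.6]
opening: 0.013
gripper_force: 59.3
```

Call:
{"api": "play_rows", "payload": {
  "moves": [
    [0,0,-0.2,0,1],
    [0,0,-0.5,0,1],
    [0,0,-0.6,0,1],
    [0,0,-0.5,0,1],
    [0,0,-0.2,0,1]
  ]
}}

```text
clock: 3.9
position: [0.4596, 0.2327, 0.0988]
orientation: [180.0, 0.2, -159.7]
force: [1.7, 0.4, -2.1]
opening: 0.0128
gripper_force: 58.6
```

Call:
{"api": "play_rows", "payload": {
  "moves": [
    [0.15,-0.3,0,0,1],
    [0.3,-0.6,0,0,1],
    [0.42,-0.8,0,0,1],
    [0.42,-0.8,0,0,1],
    [0.42,-0.8,0,0,1]
  ]
}}

```text
clock: 4.32
position: [0.4381, 0.0829, 0.0943]
orientation: [180.0, -0.2, -159.6]
force: [1.1, -1.6, -2.8]
opening: 0.0128
gripper_force: 58.8
```

Call:
{"api": "play_rows", "payload": {
  "moves": [
    [0.42,-0.8,0,0,1],
    [0.42,-0.8,0,0,1],
    [0.4,-0.75,0,0,1],
    [0.25,-0.5,0,0,1],
    [0.13,-0.27,0,0,1]
  ]
}}

```text
clock: 4.73
position: [0.4206, -0.0573, 0.0944]
orientation: [179.9, -0.2, -159.8]
force: [-0.2, 0.4, -2.7]
opening: 0.0129
gripper_force: 58.9
```

Call:
{"api": "play_rows", "payload": {
  "moves": [
    [0,0,0,0.4,1],
    [0,0,0,0.8,1],
    [0,0,0,0.8,1],
    [0,0,0,0.7,1],
    [0,0,0,0.42,1]
  ]
}}

```text
clock: 5.15
position: [0.4209, -0.055, 0.0942]
orientation: [180.0, -0.3, -178.6]
force: [-0.9, -0.3, -3.6]
opening: 0.0132
gripper_force: 58.9
```

Call:
{"api": "play_rows", "payload": {
  "moves": [
    [0,0,0,0,1],
    [0,0,0,0,1],
    [0,0,0,0,1],
    [0,0,0,0,1],
    [0,0,0,0,1]
  ]
}}

```text
clock: 5.57
position: [0.4229, -0.0548, 0.0962]
orientation: [180.0, -0.0, -178.4]
force: [-0.4, 0.2, -2.8]
opening: 0.0131
gripper_force: 58.9
```

```bash
python3 - <<'E'
from h import *
s=r.read_state();print(s["position"],s["orientation"])
ci,im=snap("wrist","w2");cd,d=snap("side","d2")
np.savez("pics/w2.npz",**ci)
o=np.zeros((600,512,3),np.uint8);o[:384]=im;c=d[170:270,220:390];o[384:592,:354]=cv2.resize(c,(354,208));cv2.imwrite("pics/c2.png",o)
E
```

```text
[ 0.42286397 -0.05476395  0.09624519] [ 1.79994421e+02 -3.00578330e-02 -1.78365502e+02]
```

View pics/c2.png

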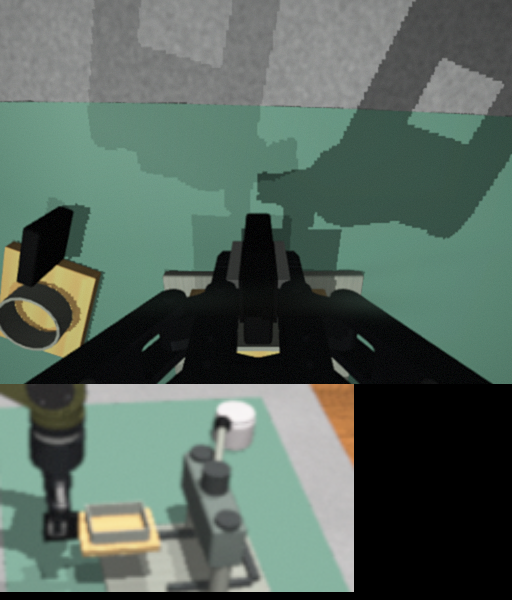

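The wrist view shows the bed's front edge from (163,271) to (362,271), symmetric about the handle at (258,240). I'll use those corners to refine the press's lateral position and yaw, and measure the held board from the side view.

```bash
python3 - <<'E'
from h import *
ci=dict(np.load("pics/w2.npz"));A=onz(ci,163,271.5,.01);B=onz(ci,363,271.5,.01);print(A,B,np.linalg.norm(A-B))
M=(A+B)/2;d=(A-B)[:2];print(M,np.degrees(np.arctan2(-d[0],d[1])))
cd=r.camera_info("side");im=cv2.imread("pics/d2.png");hsv=cv2.cvtColor(im,cv2.COLOR_BGR2HSV)
m=cv2.inRange(hsv,(10,50,90),(28,255,255));m[:200]=0;m[250:]=0;m[:,:240]=0;m[:,310:]=0
h=cv2.convexHull(cv2.findNonZero(m))
for u,v in cv2.approxPolyDP(h,3,True)[:,0]:print((u,v),onz(cd,u,v,.092).round(4),onz(cd,u,v,.080).round(4))
R=np.radians(1.6)
for x,y in((-.055,-.042),(.055,-.042),(.055,.042)):
    X=np.array([.4229+.087+x*np.cos(R)-y*np.sin(R),-.0548+.087*np.sin(R)+x*np.sin(R)+y*np.cos(R)])
    print("exp",[np.round(proj(cd,[*X,z]),1) for z in(.0922,.0802)])
E
```

```text
[ 0.4913284  -0.13648898  0.01      ] [0.48639995 0.03960694 0.01      ] 0.17616488119793502
[ 0.48886417 -0.04844102  0.01      ] -178.3968658205911
(np.int32(296), np.int32(249)) [ 0.5618 -0.1043  0.092 ] [ 0.5648 -0.0912  0.08  ]
(np.int32(259), np.int32(249)) [ 0.4545 -0.0957  0.092 ] [ 0.4563 -0.0826  0.08  ]
(np.int32(257), np.int32(232)) [ 0.4568 -0.0195  0.092 ] [ 0.4585 -0.0053  0.08  ]
(np.int32(291), np.int32(230)) [ 0.5611 -0.0182  0.092 ] [ 0.5642 -0.0041  0.08  ]
exp [array([259.5, 249. ]), array([259.4, 252. ])]
exp [array([296.8, 246.2]), array([296.5, 249.3])]
exp [array([291.3, 227.9]), array([291.1, 231. ])]
```

Call:
{"api": "play_rows", "payload": {
  "moves": [
    [0,0.05,0.3,0,1],
    [0,0,0.5,0,1],
    [0,0,0.4,0,1],
    [0,0,0.25,0,1],
    [0,0,0.12,0,1]
  ]
}}

```text
clock: 6.08
position: [0.4219, -0.0524, 0.0321]
orientation: [180.0, -0.2, -178.4]
force: [0.3, 0.1, -2.5]
opening: 0.0131
gripper_force: 58.9
```

Call:
{"api": "play_rows", "payload": {
  "moves": [
    [0,0,0.08,0,1],
    [0,0,0,0,1],
    [0,0,0,0,1],
    [0,0,0,0,1],
    [0,0,0,0,1]
  ]
}}

```text
clock: 6.5
position: [0.4239, -0.053, 0.0315]
orientation: [-180.0, 0.1, -178.4]
force: [-0.8, 0.4, -3.4]
opening: 0.0133
gripper_force: 58.9
```

```bash
python3 - <<'E'
from h import *
s=r.read_state();print(s["position"],s["orientation"],s["force"],s["wrist_torque"])
cs,a=snap("scene","s3");cd,d=snap("side","d3")
o=np.zeros((540,780,3),np.uint8);o[:,:390]=cv2.resize(a[180:360,205:335],None,fx=3,fy=3);o[:360,390:]=cv2.resize(d[170:290,240:370],None,fx=3,fy=3);cv2.imwrite("pics/c3.png",o)
E
```

```text
[ 0.42385007 -0.05299366  0.03145369] [-1.79969171e+02  1.01107376e-01 -1.78393573e+02] [-0.83600835  0.44710249 -3.3952354 ] [0.03573353 0.23832357 0.07189503]
```

View pics/c3.png

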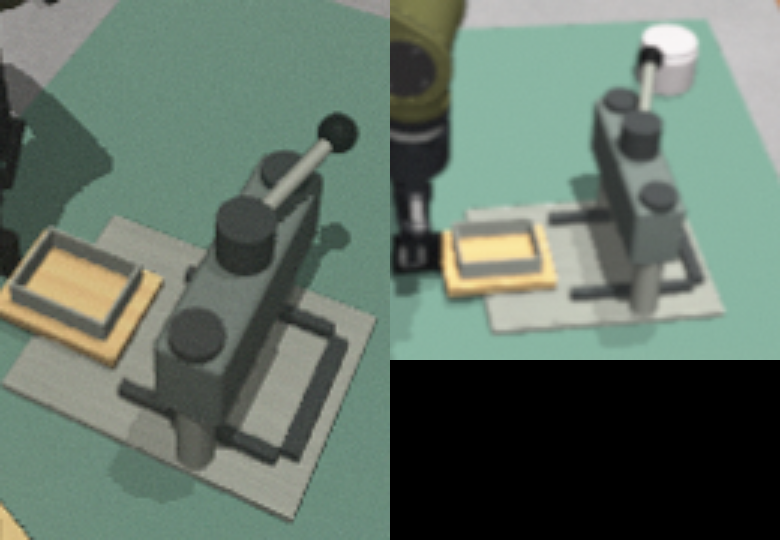

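```bash
python3 - <<'E'
from h import *
P={"scene":(.6523,-.0465,1.49),"side":(.6484,-.0511,1.39)}
for n,roi in(("scene",(200,250,262,305)),("side",(250,238,300,272))):
    ci=r.camera_info(n);im=cv2.imread("pics/%s3.png"%n[0] if n=="scene" else "pics/d3.png");hsv=cv2.cvtColor(im,cv2.COLOR_BGR2HSV)
    m=cv2.inRange(hsv,(8,60,90),(28,255,255));mm=np.zeros_like(m);a,b,c,d=roi;mm[b:d,a:c]=m[b:d,a:c]
    h=cv2.approxPolyDP(cv2.convexHull(cv2.findNonZero(mm)),2,True)[:,0]
    px,py,w=P[n];w=np.radians(w);R=np.array([[np.cos(w),np.sin(w)],[-np.sin(w),np.cos(w)]])
    for u,v in h:print(n,u,v,[(R@(onz(ci,u,v,z)[:2]-[px,py])*1e3).round(1).tolist() for z in(.026,.014)])
E
```

```text
scene 258 272 [[-86.4, 39.0], [-90.5, 46.8]]
scene 242 301 [[-83.4, -46.7], [-87.4, -40.3]]
scene 202 283 [[-189.8, -46.2], [-195.5, -39.8]]
scene 219 257 [[-193.5, 36.6], [-199.3, 44.4]]
side 295 263 [[-84.4, -40.6], [-81.2, -28.3]]
side 289 266 [[-104.7, -51.3], [-101.7, -39.2]]
side 260 268 [[-191.8, -50.7], [-189.8, -38.5]]
side 257 248 [[-189.2, 37.5], [-187.3, 50.7]]
side 290 245 [[-84.5, 40.6], [-81.3, 53.8]]
```

Board and press agree laterally within 1 mm, with about 140 mm of travel left. I'll lower it and slide in.

Call:
{"api": "play_rows", "payload": {
  "moves": [
    [0,0,0.05,0,1],
    [0,0,0.03,0,1],
    [-0.1,0,0,0,1],
    [-0.2,0,0,0,1],
    [-0.2,0,0,0,1]
  ]
}}

```text
clock: 7.02
position: [0.4439, -0.0523, 0.0275]
orientation: [-180.0, 0.1, -178.4]
force: [-0.3, -0.0, -1.4]
opening: 0.0128
gripper_force: 59.1
```

Call:
{"api": "play_rows", "payload": {
  "moves": [
    [-0.2,0,0,0,1],
    [-0.2,0,0,0,1],
    [-0.2,0,0,0,1],
    [-0.2,0,0,0,1],
    [-0.2,0,0,0,1]
  ]
}}

```text
clock: 7.43
position: [0.484, -0.051, 0.0273]
orientation: [-180.0, -0.0, -178.4]
force: [-1.9, -0.1, -1.6]
opening: 0.0133
gripper_force: 59.2
```

Call:
{"api": "play_rows", "payload": {
  "moves": [
    [-0.2,0,0,0,1],
    [-0.2,0,0,0,1],
    [-0.2,0,0,0,1],
    [-0.2,0,0,0,1],
    [-0.2,0,0,0,1]
  ]
}}

```text
clock: 7.85
position: [0.5238, -0.05, 0.0273]
orientation: [-180.0, 0.0, -178.4]
force: [-1.2, 0.3, -1.1]
opening: 0.0129
gripper_force: 59.3
```

Call:
{"api": "play_rows", "payload": {
  "moves": [
    [-0.2,0,0,0,1],
    [-0.2,0,0,0,1],
    [-0.1,0,0,0,1],
    [0,0,0,0,1],
    [0,0,0,0,1]
  ]
}}

```text
clock: 8.27
position: [0.5436, -0.0494, 0.0273]
orientation: [-180.0, 0.1, -178.4]
force: [1.2, -0.7, -1.8]
opening: 0.0131
gripper_force: 59.2
```

Call:
{"api": "play_rows", "payload": {
  "moves": [
    [-0.08,0,0,0,1],
    [-0.08,0,0,0,1],
    [-0.08,0,0,0,1],
    [-0.05,0,0,0,1],
    [0,0,0,0,1]
  ]
}}

```text
clock: 8.68
position: [0.5552, -0.0491, 0.0274]
orientation: [-180.0, 0.1, -178.4]
force: [0.6, 0.1, -1.4]
opening: 0.0133
gripper_force: 59.2
```

Call:
{"api": "play_rows", "payload": {
  "moves": [
    [-0.03,0,0,0,1],
    [-0.03,0,0,0,1],
    [-0.03,0,0,0,1],
    [-0.03,0,0,0,1],
    [0,0,0,0,1]
  ]
}}

```text
clock: 9.1
position: [0.5597, -0.0489, 0.0274]
orientation: [-180.0, 0.0, -178.4]
force: [-0.6, 0.3, -2.3]
opening: 0.0129
gripper_force: 59.4
```

Call:
{"api": "play_rows", "payload": {
  "moves": [
    [-0.03,0,0,0,1],
    [-0.02,0,0,0,1],
    [0,0,0,0,1],
    [0,0,0,0,1],
    [0,0,0,0,1]
  ]
}}

```text
clock: 9.52
position: [0.5606, -0.0489, 0.0273]
orientation: [180.0, -0.1, -178.4]
force: [-5.1, -1.0, 3.5]
opening: 0.013
gripper_force: 59.9
```

Call:
{"api": "play_rows", "payload": {
  "moves": [
    [-0.02,0,0,0,1],
    [-0.02,0,0,0,1],
    [0,0,0,0,1],
    [0,0,0,0,1],
    [0,0,0,0,1]
  ]
}}

```text
clock: 9.93
position: [0.5606, -0.0489, 0.0273]
orientation: [180.0, -0.4, -178.4]
force: [-12.9, -0.5, 8.1]
opening: 0.0128
gripper_force: 60.7
```

```bash
python3 - <<'E'
from h import *
s=r.read_state();print(s["position"],s["force"],s["wrist_torque"])
cs,a=snap("scene","s4");cd,d=snap("side","d4")
o=np.zeros((540,780,3),np.uint8);o[:,:390]=cv2.resize(a[180:360,205:335],None,fx=3,fy=3);o[:360,390:]=cv2.resize(d[170:290,240:370],None,fx=3,fy=3);cv2.imwrite("pics/c4.png",o)
E
```

```text
[ 0.56056918 -0.04893075  0.02727876] [-12.86049301  -0.50903906   8.10326716] [-0.18042572  1.50808473 -0.00324998]
```

View pics/c4.png

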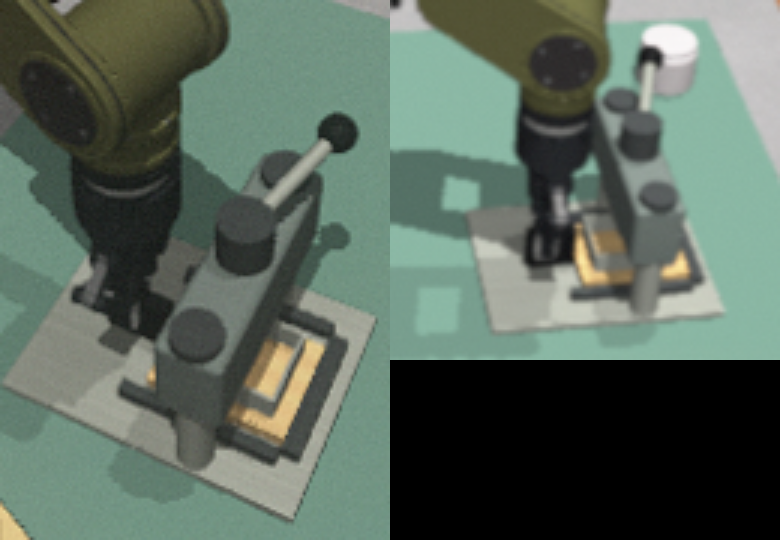

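Pressed home: force is −13 N with no further travel. The scene crop shows the board's front edge beside the back stop at (330,345)–(283,445). Releasing and lifting clear.

Call:
{"api": "play_rows", "payload": {
  "moves": [
    [0,0,0,0,0.7],
    [0,0,0,0,0.5],
    [0,0,0,0,0],
    [0,0,0,0,0],
    [0,0,0,0,0]
  ]
}}

```text
clock: 10.45
position: [0.5635, -0.0489, 0.0275]
orientation: [-180.0, 0.0, -178.4]
force: [-0.9, 0.7, -0.2]
opening: 0.0729
gripper_force: 0.0
```

Call:
{"api": "play_rows", "payload": {
  "moves": [
    [0,0,0,0,0],
    [0,0,0,0,0],
    [0,0,0,0,0],
    [0,0,-0.2,0,0],
    [0,0,-0.4,0,0]
  ]
}}

```text
clock: 10.87
position: [0.5611, -0.0485, 0.0497]
orientation: [179.9, -0.3, -178.4]
force: [-0.3, 0.3, 0.9]
opening: 0.0853
gripper_force: 0.0
```

Call:
{"api": "play_rows", "payload": {
  "moves": [
    [0.1,0,-0.6,0,0],
    [0.4,0,-0.6,0,0],
    [0.6,0,-0.6,0,0],
    [0.6,0,-0.6,0,0],
    [0.6,0,-0.6,0,0]
  ]
}}

```text
clock: 11.28
position: [0.47, -0.0514, 0.1729]
orientation: [-180.0, 0.0, -178.4]
force: [0.2, -0.6, -0.1]
opening: 0.0855
gripper_force: 0.0
```

Call:
{"api": "play_rows", "payload": {
  "moves": [
    [0.6,0,-0.4,0,0],
    [0.5,0,-0.2,0,0],
    [0.3,0,0,0,0],
    [0,0,0,0,0],
    [0,0,0,0,0]
  ]
}}

```text
clock: 11.7
position: [0.4151, -0.053, 0.196]
orientation: [-180.0, 0.1, -178.4]
force: [0.0, -0.4, -0.3]
opening: 0.0854
gripper_force: 0.0
```

```bash
python3 - <<'E'
from h import *
s=r.read_state();print(s["position"],s["force"])
w,wi=snap("wrist","w5");np.savez("pics/w5.npz",**w)
cs,a=snap("scene","s5");cd,d=snap("side","d5")
o=np.zeros((600,780,3),np.uint8);o[:600,:400]=cv2.resize(a[240:360,240:320],(400,600),interpolation=cv2.INTER_CUBIC)
o[:240,400:760]=cv2.resize(d[210:290,270:390],(360,240),interpolation=cv2.INTER_CUBIC);o[250:532,400:776]=cv2.resize(wi,(376,282),interpolation=cv2.INTER_AREA);cv2.imwrite("pics/c5.png",o)
E
```

```text
[ 0.41507478 -0.05303855  0.19597797] [ 0.04442215 -0.38949228 -0.30114571]
```

View pics/c5.png

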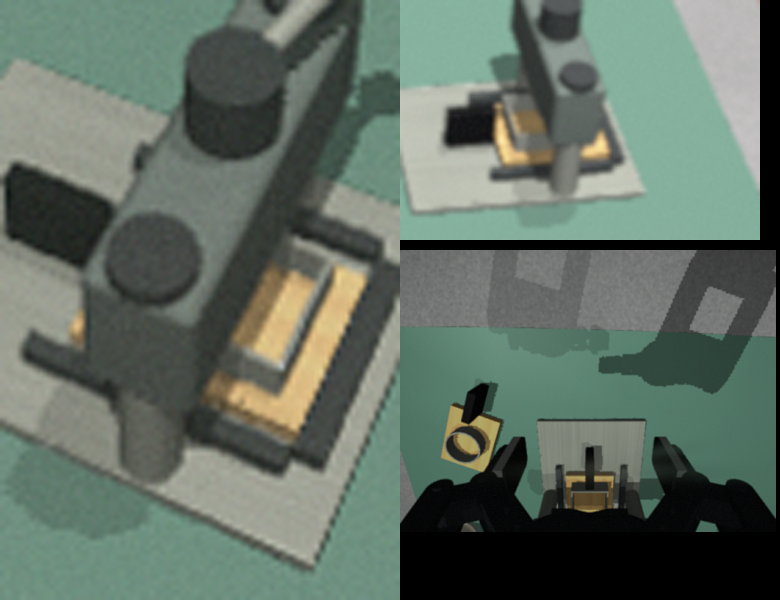

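After release, the scene crop shows the board flat between the rails, with its front edge touching the back stop along (370,270)–(300,440). The handle is in front of the head at (55,215), and the round die is untouched.

```bash
python3 -c "
from plant import r
print(r.hand_in())"
```

```text
the job is handed in; nothing more can be done
None
```

The rectangular-frame die board is loaded: in the last pictures it lies flat between the rails, against the back stop, handle towards the robot. The round die was not touched. I handed the job in at about 12 s; no verdict came back.

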